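# Put the dried guest soaps away and stack the tins

## Task

The guest soaps left to dry on the tin lids and on the sill are ready to put away: press the apothecary jar's thumb latch so that its lid pops open, put every soap into the jar and snap the lid shut again so that it stays shut. Stack the three aluminium tins on the sill in one upright column, largest at the bottom and smallest on top, each centred on the one below, and leave the other things on the sill where they are.

Things in the scene. Friction and masses are not known exactly. Their poses are not given: they have to be found in the camera images.
- jar: clear glass apothecary jar, fixed in place. Outside diameter 116 mm, inside 108; metal collar 122 mm across, its round mouth 106 mm wide at 102 mm above the sill; inner floor 8 mm above the sill. Origin at the centre of its underside, z up; its -x side is the front with the thumb latch, its +x side carries the lid's hinge.
- jar_mouth (a point): centre of the jar's mouth, level with the top of the collar, 102 mm above the sill.
- lid (a joint): angle of the jar's sprung metal lid, a disc 121 mm across, 8 mm thick at the rim, 120 g: 0 shut, 1.65 rad fully open (just past upright). A spring always drives it open; only the latch keeps it shut (reading 0.01 to 0.02). Pushed down to 0 at its front edge (2 to 3 N, 5 to 10 N at the snap) its tongue snaps under the latch hook and stays; not snapped, it springs open again.
- lid_hinge (a point): the lid's hinge axis (along the jar's y), at the back of the collar, 66 mm behind the jar's centre and 106 mm above the sill.
- lid_press (a point): spot on the lid's outer (upper) face near its free front edge, 112 mm from the hinge axis; it moves with the lid, its z axis pointing out of that face. Shut, it is 112 mm above the sill; with the lid open the outer face looks away from the mouth, to the back.
- latch (a joint): angle of the sprung thumb latch at the front of the collar: 0 at rest, 0.35 rad stop. The lid is freed at about 0.15 rad; let go, it springs back by itself.
- latch_pad (a point): middle of the top of the thumb pad, a ridged steel tab 26 mm wide that sticks out 30 mm from the front of the collar; shut, this point is 91 mm in front of the jar's centre and 98 mm above the sill, z up. Press it straight down 4 to 7 mm with 3 to 5 N to free the lid; the lid then pops up and back about its hinge.
- tin_large: largest of three closed round aluminium tins, 66 mm in diameter and 30 mm high, flat lid with a thin bead, loose; origin at the centre of its underside, z up. A soap may be lying on its lid at the start.
- tin_medium: middle of three closed round aluminium tins, 54 mm in diameter and 27 mm high, flat lid with a thin bead, loose; origin at the centre of its underside, z up. A soap may be lying on its lid at the start.
- tin_small: smallest of three closed round aluminium tins, 42 mm in diameter and 24 mm high, flat lid with a thin bead, loose; origin at the centre of its underside, z up. A soap may be lying on its lid at the start.
- soap_a: cream guest soap, a plain rounded bar 40 (x) x 28 (y) x 18 (z) mm, 24 g, loose; origin at the centre of its underside (its face towards -z). If present, it starts on the lid of the largest tin. May be absent.
- soap_b: cream guest soap, a plain rounded bar 40 (x) x 28 (y) x 18 (z) mm, 24 g, loose; origin at the centre of its underside (its face towards -z). If present, it starts on the lid of the middle tin. May be absent.
- soap_c: cream guest soap, a plain rounded bar 40 (x) x 28 (y) x 18 (z) mm, 24 g, loose; origin at the centre of its underside (its face towards -z). If present, it starts on the lid of the smallest tin. May be absent.
- soap_d: cream guest soap, a plain rounded bar 40 (x) x 28 (y) x 18 (z) mm, 24 g, loose; origin at the centre of its underside (its face towards -z). If present, it starts flat on the sill. May be absent.
- soap_e: cream guest soap, a plain rounded bar 40 (x) x 28 (y) x 18 (z) mm, 24 g, loose; origin at the centre of its underside (its face towards -z). If present, it starts flat on the sill. May be absent.
- hair_pick: red plastic hair pick lying flat, head 90 mm wide, 180 mm long, bystander; origin near the middle of its underside.
- nail_brush: wooden nail brush, 95 x 42 x 38 mm, standing on its nylon bristles, bystander; origin at the centre of its underside.
- pumice: grey rounded pumice stone 62 mm across, 27 mm high, bystander; origin at the centre of its underside.
- pump_bottle: amber glass bottle 60 mm across, 150 mm high, bystander; origin at the centre of its underside.
Not all that is in view belongs to the job. What is shaped like the tin_medium but blue, orange or purple is not meant.

How it is judged:
By the outcome, as a careful person would: the job done as asked, in the order asked, and still so for the second after the job is handed in, with the robot touching nothing.
Of soap_a, soap_b, soap_c, soap_d, soap_e only 3 to 5 are there at a start; the rules pass over those that are not, and their reading is None.
At some moment in a run one of soap_a, soap_b, soap_c, soap_d, soap_e, tin_large, tin_medium, tin_small may be knocked a few centimetres aside while the robot is not near it.
Once in a run the grip may slacken for a moment while it holds something.
It also fails if it takes over 210 s, if anything falls off the work surface, if the arm or the gripper's body presses on something with over 40 N, if the wrist force passes 120 N, or if a joint passes its speed limit or range.

## Robot

A 6-joint arm with a two-finger parallel gripper is mounted at the origin on the work surface. World frame = base frame: x ahead of the robot, y to its left, z up, the work surface at z = 0. Lengths are in mm, angles in rad, forces in N, time in s.
With the tool pointing down it reaches from about 350 to 875 mm from the base axis. Payload 4.2 kg.
Tool frame: the origin (TCP) lies between the finger pads; the fingertips stand 11 mm ahead of it and the grasp point (between the pads) lies 8 mm behind it; z points along the fingers, y is the direction in which the jaws open and shut (so a half turn about z gives the same grasp; the last joint's range is limited). The gripper opens to 85 mm and grips with 20 to 120 N. Pads are 22 mm wide; open, the fingers measure 114 mm over their backs; the gripper's body (76 mm by 85 mm) begins 54 mm behind the grasp point. The pads swing forward as they close: fully open they stand 13 mm farther back than shut.
Start: joints at [-1.021, 0.385, 0.008, 0, -1.194, -0.259], TCP at [179.215, -598.733, 242.312] pointing down, gripper open.
Joint ranges: [-3.14, 3.14], [-1.21, 2.06], [-1.07, 1.41], [-3.16, 2.05], [-2.99, -0.16], [-3.1, 3.1]. Speed limits (rad/s): [2.79, 2.79, 3.14, 3.14, 3.14, 3.14].

## Interface

Orientations are given as a unit quaternion [x, y, z, w].
In Python, from bench import * gives the robot as it stands.
- The arm moves only by the tool servo_tool, never from a script. Its argument "rows" is a list of rows, each a list of 7 numbers: the opening, from 0 (shut) to 1 (fully open), then the shift along the tool's x, y, z in cm, then the turn, a rotation vector about the tool's x, y, z in degrees. A call has 1 to 12 rows; each row shifts and turns the commanded pose from where the row before left it, along the tool's axes as they then stand; what a row does not reach is not made up. A row lasts 1/10 s, in which the tool goes at most 50 mm and 8.59 degrees, less where a joint would pass 70% of its speed; a pose out of reach is approached as far as the arm can. A call is refused whole if a number of a shift passes 5 or a number of a turn 8.59, either way. A call with a gripper value outside its range is refused whole. The fingers move at their own pace and stop on an object; the grip force is fixed at half the most. Time passes only in rows, so rows that do not move let the fingers close. It gives the time, the measured TCP pose, the force and the opening at its end, in the units of the state.
- read_state(): the state, without advancing time (a new reading comes with each control period).
- get_image(name): name is "scene" or "top" or "wrist"; returns a dict with "image" (384x512x3 uint8, red, green, blue), "mtx" (3x3 intrinsics, pixels), "extrinsics" (4x4, takes a point from camera to world coordinates). Camera axes: x right, y up, looking along -z (the intrinsics and any distortion apply to the point x, -y, -z); pixel columns grow to the right and rows downward; lengths in mm; the calibration is good to about 2 mm. A picture is of the moment at which its call begins. There is no depth.
- job_done(): hands the job in, once; it reports no verdict.
The state is a dict: "clock": time; "joints": joint angles; "joint_vel": joint speeds; "joint_efforts": joint torques, N m; "position": TCP position; "ee_rot": TCP orientation; "contact_force": force on the tool from outside, world axes, zero at the start; "wrist_torque": the same for the moment, N m; "gripper_width": finger opening in mm.
Only numpy, scipy, OpenCV 4.12 (cv2) and the standard library are available. Lean on these libraries where they do the work, as an engineer would, in place of code of your own. Each camera call takes 0.05 s, during which the arm holds its last target. There are 200 camera calls.

## Working session

There is one attempt and no reset: what is moved stays moved. The work goes in short steps, Python scripts to look and compute and a tool call to move; the robot and the scene stay as the last step left them, time stands still between calls to the robot, and variables do not carry over. Pictures are saved under pics/ and viewed, about 12 in all and at most 16, crops included, and the job is handed in when it is done.

Besides the shell and the picture viewer there is one more tool, called after "Request:" in YAML: its name, and indented under it one key for each argument. servo_tool: Moves the arm, as the interface text tells. Its arguments: {"type":"object","properties":{"rows":{"type":"array","items":{"type":"array","items":{"type":"number"}}}},"required":["rows"]}

```bash
mkdir -p pics; cat > h.py <<'E'
from bench import *
import numpy as np, cv2
from scipy.spatial.transform import Rotation as R
def snap(name,fn=None):
    d=get_image(name)
    if fn: cv2.imwrite('pics/'+fn,d['image'][:,:,::-1])
    np.savez('/tmp/%s.npz'%name,**{k:d[k] for k in('image','mtx','extrinsics')},)
    return d
def ray(d,px,z):
    K=np.array(d['mtx']);E=np.array(d['extrinsics'])
    v=np.linalg.inv(K)@[px[0],px[1],1]; v=E[:3,:3]@[v[0],-v[1],-v[2]]
    o=E[:3,3]; return o+v*(z-o[2])/v[2]
def proj(d,p):
    K=np.array(d['mtx']);E=np.array(d['extrinsics'])
    c=E[:3,:3].T@(np.array(p)-E[:3,3]); q=K@[c[0],-c[1],-c[2]]; return q[:2]/q[2]
E
python3 - <<'E'
from h import *
a=snap('scene','s0.png');b=snap('top','t0.png')
print(a.keys(),b['mtx'],b['extrinsics'],a['extrinsics'])
s=read_state();print(s)
E
```

```text
dict_keys(['image', 'mtx', 'extrinsics']) [[395.31146663   0.         250.22279949]
 [  0.         395.31146663 191.37142635]
 [  0.           0.           1.        ]] [[ 2.19507686e-02  9.81694574e-01 -1.89192830e-01  3.24991014e+02]
 [-9.99752064e-01  2.22615998e-02 -4.82230231e-04  1.61771391e+00]
 [ 3.73833227e-03  1.89156508e-01  9.81939835e-01  1.31414048e+03]
 [ 0.00000000e+00  0.00000000e+00  0.00000000e+00  1.00000000e+00]] [[-8.09857920e-01 -4.12018579e-01  4.17577345e-01  1.10763463e+03]
 [ 5.86414347e-01 -5.49477795e-01  5.95140628e-01  7.47526000e+02]
 [-1.57595169e-02  7.26852697e-01  6.86612550e-01  9.90678079e+02]
 [ 0.00000000e+00  0.00000000e+00  0.00000000e+00  1.00000000e+00]]
{'clock': 0.1, 'joints': array([-1.02143622e+00,  3.85490343e-01,  6.78244093e-03, -4.14279071e-04,
       -1.19399975e+00, -2.58662476e-01]), 'joint_vel': array([ 4.43942098e-04, -1.75529525e-03,  1.82081581e-03,  3.52088412e-03,
        8.94083421e-04, -1.53173820e-06]), 'joint_efforts': array([-7.63527328e-05, -3.93321347e+01,  1.88928151e+01,  4.19796288e+00,
       -2.61630848e-03,  3.55279710e-06]), 'position': array([ 179.05044575, -598.29421189,  241.33538312]), 'ee_rot': array([-1.44761912e-01,  9.89466037e-01,  9.54409190e-04, -1.98644869e-04]), 'contact_force': array([-0.58079816, -0.44805246, -0.40999529]), 'wrist_torque': array([-0.042023  , -0.00553428, -0.02357733]), 'gripper_width': 85.54833943828665}
```

View pics/t0.png

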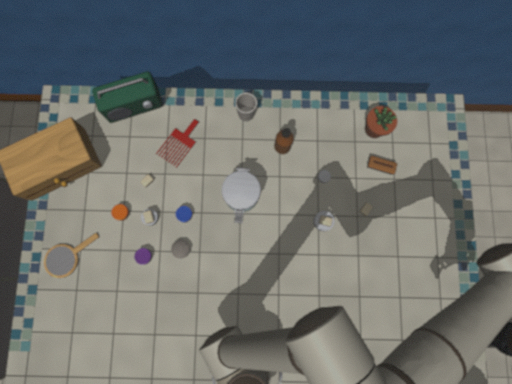

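View pics/s0.png

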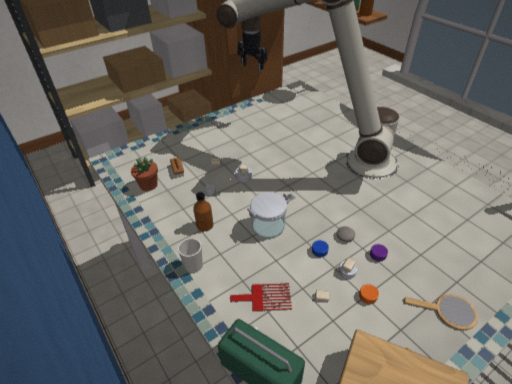

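The top view shows the jar at (241,190) with its latch at (239,216). Soaps are at (147,181) and (367,210). Tins with soaps are at (149,216) and (325,220), and a bare tin is at (323,176). The lookalikes, blue (184,213), orange (120,212) and purple (143,256), are to be left alone. I'll check with a close crop.

```bash
python3 - <<'E'
from h import *
b=np.load('/tmp/top.npz');a=np.load('/tmp/scene.npz');im=b['image'][:,:,::-1]
z=lambda i,x,y:cv2.resize(i[y:y+70,x:x+90],None,fx=4.4,fy=4.2,interpolation=cv2.INTER_CUBIC)
s=a['image'][:,:,::-1]
cv2.imwrite('pics/c0.png',np.vstack([np.hstack([z(im,110,165),z(im,290,160)]),np.hstack([z(im,195,160),z(s,190,140)])]))
for n,p,h in [('jar',(241,190),112),('latch',(239,216),98),('tinM?',(149,216),40),('tinL?',(325,220),40),('tin',(323,176),24),('sd',(147,181),18),('se',(367,210),18),('pad',(289,198),98)]:
    print(n,ray(b,p,h).round() if n!='pad' else ray(a,p,h).round())
for p,h in [((243,174),24),((209,190),24),((216,162),18),((348,267),40),((322,296),18)]: print(p,ray(a,p,h).round())
E
```

```text
jar [560.  31. 112.]
latch [481.  35.  98.]
tinM? [482. 328.  40.]
tinL? [ 482. -242.   40.]
tin [ 632. -240.   24.]
sd [602. 349.  18.]
se [ 521. -386.   18.]
pad [481.  42.  98.]
(243, 174) [ 487. -233.   24.]
(209, 190) [ 644. -233.   24.]
(216, 162) [ 529. -370.   18.]
(348, 267) [491. 339.  40.]
(322, 296) [612. 357.  18.]
```

View pics/c0.png

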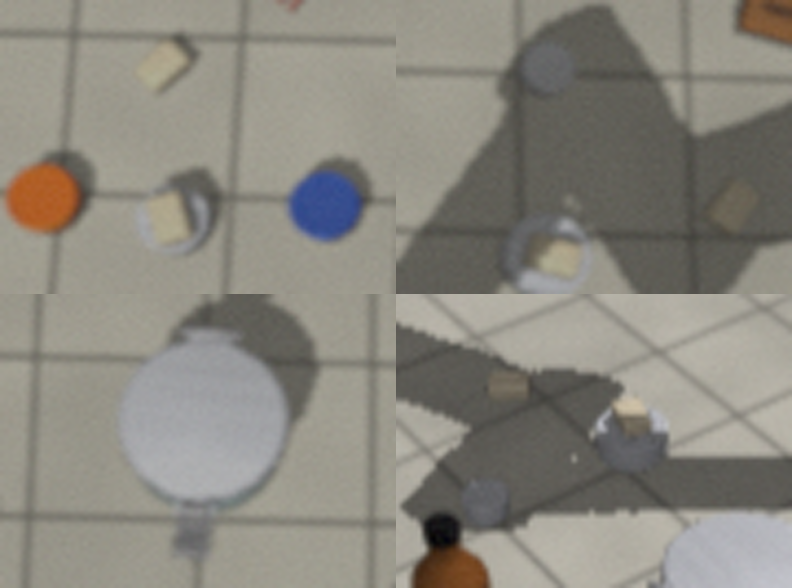

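The crop confirms four soaps: one on the large tin, one on the medium tin and two on the sill. The small tin is bare and lies in shadow. Colours rule out the orange and blue lookalikes, and purple is outside these crops. I'll align the tool to the world axes and go to the jar front.

Request:
servo_tool:
  rows:
    - [0.5,0,0,0,0,0,8.3]
    - [0.3,0,0,0,0,0,8.3]
    - [0,-3.8,2.8,0,0,0,0]
    - [0,-3.8,2.8,0,0,0,0]
    - [0,-3.8,2.8,0,0,0,0]
    - [0,-3.8,2.8,0,0,0,0]
    - [0,-3.8,2.8,0,0,0,0]
    - [0,-3.8,2.8,0,0,0,0]
    - [0,-3.8,2.8,0,0,0,0]
    - [0,0,0,0,0,0,0]

```text
clock: 1.1
position: [448.8, -399.3, 241.5]
ee_rot: [-0.004, 1.0, 0.0, 0.0]
contact_force: [0.0, 0.1, -0.4]
gripper_width: -0.1
```

Request:
servo_tool:
  rows:
    - [0,0,4,0,0,0,0]
    - [0,0,4,0,0,0,0]
    - [0,0,4,0,0,0,0]
    - [0,0,4,0,0,0,0]
    - [0,0,4,0,0,0,0]
    - [0,0,4,0,0,0,0]
    - [0,0,4,0,0,0,0]
    - [0,0,4,0,0,0,0]
    - [0,0,4,0,0,0,0]
    - [0,0,4,0,0,0,0]
    - [0,0,3,0,0,0,0]
    - [0,0,0,0,0,0,0]

```text
clock: 2.3
position: [444.4, 29.8, 242.2]
ee_rot: [-0.003, 1.0, 0.0, 0.0]
contact_force: [-0.1, -0.8, 0.8]
gripper_width: 0.1
```

```bash
python3 - <<'E'
from h import *
w=snap('wrist','w1.png'); s=read_state()
print(s['position'].round(1),R.from_quat(s['ee_rot']).as_matrix().round(3),s['joints'].round(2)); print(w['mtx'],w['extrinsics'].round(3))
E
```

```text
[444.2  28.6 242.1] [[-1.    -0.004 -0.001]
 [-0.004  1.    -0.   ]
 [ 0.001 -0.    -1.   ]] [ 0.43  0.07 -0.41 -0.   -1.09 -2.  ]
[[328.99281083   0.         256.07696961]
 [  0.         328.99281083 184.5568592 ]
 [  0.           0.           1.        ]] [[-4.00000e-03 -9.57000e-01 -2.91000e-01  3.70474e+02]
 [ 1.00000e+00 -4.00000e-03 -1.00000e-03  2.91430e+01]
 [-0.00000e+00 -2.91000e-01  9.57000e-01  3.73685e+02]
 [ 0.00000e+00  0.00000e+00  0.00000e+00  1.00000e+00]]
```

View pics/w1.png

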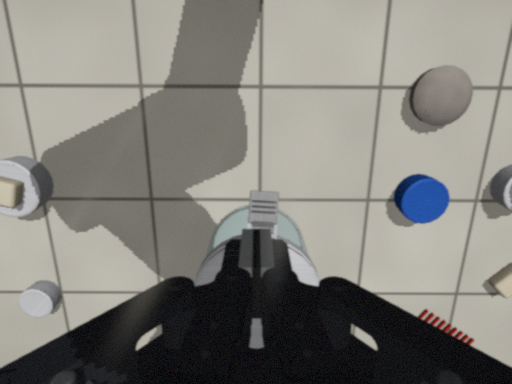

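The wrist view shows the latch pad at about (264,207), the medium tin and pumice to the right, and the large and small tins to the left.

```bash
python3 - <<'E'
from h import *
w=np.load('/tmp/wrist.npz')
for p in [(250,192),(278,192),(278,224),(249,222)]: print(ray(w,p,98).round(1))
b=np.load('/tmp/top.npz')
im=b['image'].astype(int); 
# lid: circle on greyscale brightness bluish
hsv=cv2.cvtColor(b['image'],cv2.COLOR_RGB2HSV)
m=((im[:,:,2]-im[:,:,0]>6)&(im[:,:,2]>110)).astype('uint8'); m[:150]=0;m[:,:200]=0;m[240:]=0;m[:,285:]=0
c=max(cv2.findContours(m,0,1)[0],key=cv2.contourArea);(u,v),r=cv2.minEnclosingCircle(c);print(u,v,r,ray(b,(u,v),112).round(1),cv2.boundingRect(c))
E
```

```text
[461.3  24.1  98. ]
[461.2  48.8  98. ]
[491.8  49.5  98. ]
[489.9  23.1  98. ]
247.0 208.5 2.5000998973846436 [502.8  10.9 112. ] (245, 207, 5, 4)
```

Request:
servo_tool:
  rows:
    - [0,-2.5,0.75,4,0,0,0]
    - [0,0,0,4,0,0,0]
    - [0,0,0,0,0,-8,0]
    - [0,0,0,0,0,-8,0]
    - [0,0.8,0,2.9,0,0,0]
    - [0,0.3,0,1.0,0,0,0]
    - [0,0,0,0,0,0,0]
    - [0,0,0,0,0,0,0]

```text
clock: 3.15
position: [470.1, 34.4, 122.1]
ee_rot: [0.0, 0.99, -0.0, 0.139]
contact_force: [0.4, -0.3, 0.2]
gripper_width: -0.1
```

Request:
servo_tool:
  rows:
    - [0,0.14,0.15,0.5,0,0,0]
    - [0,0.14,0,0.5,0,0,0]
    - [0,0.08,0,0.29,0,0,0]
    - [0,0.08,0,0.29,0,0,0]
    - [0,0.07,0,0.2,0,0,0]
    - [0,0,0,0,0,0,0]
    - [0,0,0,0,0,0,0]

```text
clock: 3.85
position: [469.7, 36.6, 103.3]
ee_rot: [-0.001, 0.99, 0.0, 0.139]
contact_force: [-2.5, 1.2, 4.0]
gripper_width: 0.1
```

```bash
python3 - <<'E'
from h import *
b=snap('top');a=snap('scene')
z=lambda i,x,y:cv2.resize(i[y:y+80,x:x+100,::-1],None,fx=4,fy=4,interpolation=cv2.INTER_CUBIC)
cv2.imwrite('pics/c2.png',np.hstack([z(b['image'],195,150),z(a['image'],220,150)]))
E
```

```text
(no output)
```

View pics/c2.png

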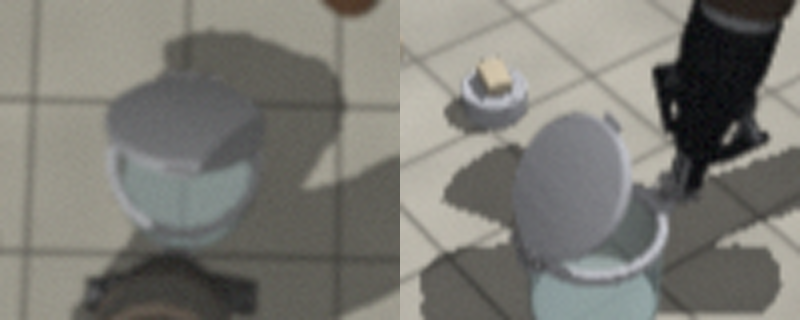

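The lid popped open. The pick is clear, so I'll retreat and go to the left side.

Request:
servo_tool:
  rows:
    - [0,0,0,-4,0,0,0]
    - [0,0,0,-4,0,0,0]
    - [0,0,0,-4,0,8,0]
    - [0,0,0,0,0,8,0]
    - [0.5,0,4,-1,0,0,0]
    - [0.6,0,4,-1,0,0,0]
    - [0.6,0,4,0,0,0,0]
    - [0.6,0,4,0,0,0,0]
    - [0.6,0,4,0,0,0,0]
    - [0.6,0,4,0,0,0,0]
    - [0.6,0,3,0,0,0,0]
    - [0.6,0,0,0,0,0,0]

```text
clock: 5.15
position: [442.3, 307.2, 224.2]
ee_rot: [0.001, 1.0, -0.004, 0.021]
contact_force: [0.2, -0.0, 0.5]
gripper_width: 51.4
```

```bash
cat >> h.py <<'E'
def blob(d,z,lo=(12,25,60),hi=(32,140,255),amin=60):
    "cream soap blobs: world centre, long-axis angle(deg, world), size"
    hsv=cv2.cvtColor(d['image'],cv2.COLOR_RGB2HSV); m=cv2.inRange(hsv,lo,hi)
    m=cv2.morphologyEx(m,cv2.MORPH_OPEN,np.ones((3,3),'uint8'))
    out=[]
    for c in cv2.findContours(m,cv2.RETR_EXTERNAL,cv2.CHAIN_APPROX_NONE)[0]:
        if cv2.contourArea(c)<amin: continue
        w=np.array([ray(d,p[0],z)[:2] for p in c],np.float32); r=cv2.minAreaRect(w)
        out.append((np.round(cv2.minEnclosingCircle(c)[0]),np.round(r[0],1),np.round(r[1],1),round(r[2],1)))
    return out
E
python3 - <<'E'
from h import *
w=snap('wrist','w2.png'); s=read_state();print(s['position'].round(1),s['ee_rot'].round(3),s['joints'].round(2))
for z in(18,45):
  for o in blob(w,z): print(z,*o)
for p in [(440,240),(300,200)]: print(cv2.cvtColor(w['image'],cv2.COLOR_RGB2HSV)[p[1],p[0]])
E
```

```text
[442.  305.3 224.2] [ 0.002  1.    -0.005  0.021] [ 0.93  0.24 -0.27  0.04 -1.05 -2.52]
18 [500. 330.] [678.8 607.9] [63.2 37.5] 14.1
18 [480. 286.] [625.2 580.4] [57.  80.6] 28.9
18 [294. 280.] [601.4 349.6] [37.3 45.9] 42.4
18 [281. 191.] [488.2 331.7] [46.  29.5] 18.8
18 [478. 102.] [397.3 523.9] [23.5 79.2] 39.3
45 [500. 330.] [653.3 583.7] [58.1 34.5] 14.1
45 [480. 286.] [604.  558.5] [52.4 74.1] 28.9
45 [294. 280.] [582.1 346.3] [34.3 42.2] 42.4
45 [281. 191.] [478.1 329.8] [42.2 27.2] 18.8
45 [478. 102.] [394.5 506.5] [21.6 72.8] 39.3
[ 24  20 181]
[120   3 183]
```

View pics/w2.png

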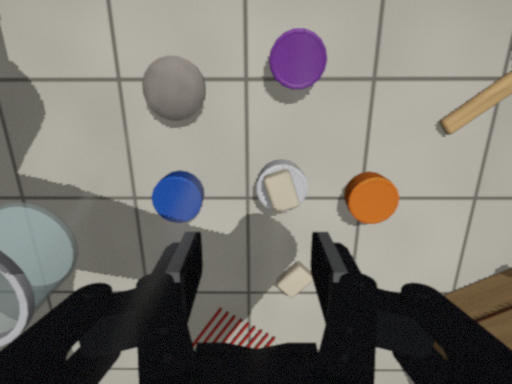

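The view shows the soap on the medium tin at (283,190) and a sill soap at (295,279). Blue, orange and purple are the lookalikes. I'll pick the soap on the tin first.

Request:
servo_tool:
  rows:
    - [0.6,0,0,0,0,2.4,0]
    - [0.6,-3.8,2.47,0,0,0,0]
    - [0.6,0,0,4,0,0,-6.3]
    - [0.6,0,0,4,0,0,-6.3]
    - [0.6,0,0,4,0,0,-6.2]
    - [0.6,0,0,4,0,0,0]
    - [0.6,0,0,0,0,0,0]

```text
clock: 5.9
position: [477.4, 322.7, 59.5]
ee_rot: [-0.159, 0.987, -0.008, -0.006]
contact_force: [0.4, -0.9, 0.0]
gripper_width: 51.2
```

```bash
cat >> h.py <<'E'
def go(x,y,z,s=None):
    "tool-frame shift (cm) from the measured pose to a world TCP goal"
    s=s or read_state(); M=R.from_quat(s['ee_rot']).as_matrix()
    yaw=np.degrees(np.arctan2(M[0,1],M[1,1]))
    print('pos',s['position'].round(1),'yaw',yaw.round(1),'tiltz',M[:,2].round(3),'shift cm',(M.T@(np.array([x,y,z])-s['position'])/10).round(2),'j6',s['joints'][5].round(2))
E
python3 - <<'E'
from h import *
go(480,330,40)
E
```

```text
pos [477.4 322.7  59.5] yaw -18.3 tiltz [-0.009 -0.018 -1.   ] shift cm [-0.5   0.64  1.93] j6 -2.13
```

Request:
servo_tool:
  rows:
    - [0.6,-0.5,0.64,0.6,0,0,0]
    - [0.6,0,0,0.7,0,0,0]
    - [0.6,0,0,0.6,0,0,0]
    - [0.6,0,0,0,0,0,0]
    - [0,0,0,0,0,0,0]
    - [0,0,0,0,0,0,0]
    - [0,0,0,0,0,0,0]
    - [0,0,0,0,0,0,0]
    - [0,0,0,0,0,0,0]

```text
clock: 6.8
position: [483.7, 335.2, 47.0]
ee_rot: [-0.161, 0.987, -0.004, 0.0]
contact_force: [-1.2, -0.6, 5.3]
gripper_width: 25.8
```

```bash
python3 - <<'E'
from h import *
go(480,330,40); s=read_state(); print(s['contact_force'],s['gripper_width'])
w=snap('wrist'); cv2.imwrite('pics/w3.png',w['image'][100:384,:,::-1])
E
```

```text
pos [483.7 335.2  47. ] yaw -18.5 tiltz [ 0.002 -0.007 -1.   ] shift cm [ 0.52 -0.37  0.7 ] j6 -2.14
[-1.15990109 -0.56622505  5.2786123 ] 25.777008562644124
```

View pics/w3.png

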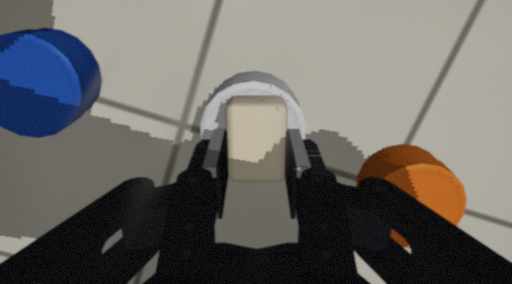

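Request:
servo_tool:
  rows:
    - [0,0,0,-2,0,0,0]
    - [0,0,0,-4,0,0,0]
    - [0,0,0,-5,0,0,0]
    - [0,0,0,0,0,0,0]
    - [0,0,0,0,0,0,6.2]
    - [0,0,0,0,0,0,6.2]
    - [0,0,0,0,0,0,6.2]
    - [0,0,0,0,0,0,0]

```text
clock: 7.65
position: [482.9, 335.4, 155.4]
ee_rot: [0.001, 1.0, -0.004, 0.0]
contact_force: [0.0, 0.1, -0.3]
gripper_width: 26.2
```

```bash
python3 - <<'E'
from h import *
go(555,31,150); s=read_state(); print(s['contact_force'],s['gripper_width'])
E
```

```text
pos [482.9 335.4 155.4] yaw 0.1 tiltz [ 0.    -0.008 -1.   ] shift cm [ -7.28 -30.42   0.8 ] j6 -2.46
[ 0.02655789  0.13487269 -0.33279986] 26.174309986363514
```

Request:
servo_tool:
  rows:
    - [0,-0.9,-3.8,0,0,0,0]
    - [0,-0.9,-3.8,0,0,0,0]
    - [0,-0.9,-3.8,0,0,0,0]
    - [0,-0.9,-3.8,0,0,0,0]
    - [0,-0.9,-3.8,0,0,0,0]
    - [0,-0.9,-3.8,0,0,0,0]
    - [0,-0.9,-3.8,0,0,0,0]
    - [0,-0.9,-3.8,0,0,0,0]
    - [0,0,0,0,0,0,0]
    - [0,0,0,0,0,0,0]

```text
clock: 8.65
position: [554.4, 30.5, 158.0]
ee_rot: [0.001, 1.0, -0.004, 0.0]
contact_force: [-1.4, 0.2, 0.3]
gripper_width: 26.5
```

```bash
python3 - <<'E'
from h import *
go(555,31,80); s=read_state(); print(s['contact_force'],s['gripper_width'])
b=snap('top');a=snap('scene')
z=lambda i,x,y:cv2.resize(i[y:y+80,x:x+100,::-1],None,fx=4,fy=4,interpolation=cv2.INTER_CUBIC)
cv2.imwrite('pics/c3.png',np.hstack([z(b['image'],195,150),z(a['image'],220,150)]))
E
```

```text
pos [554.4  30.5 158. ] yaw 0.2 tiltz [ 0.    -0.008 -1.   ] shift cm [-0.06  0.11  7.8 ] j6 -1.93
[-1.41046485  0.24885429  0.33371405] 26.4587153370779
```

View pics/c3.png

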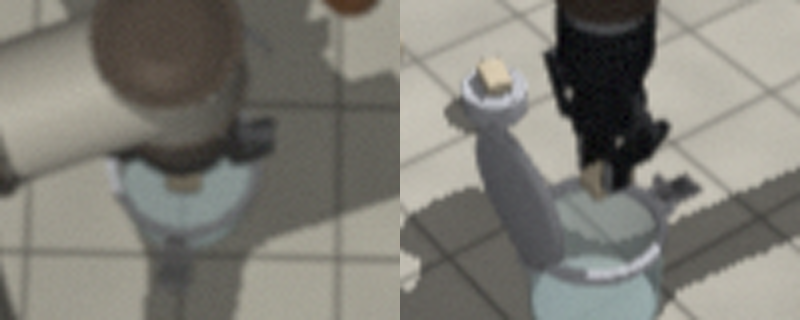

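Request:
servo_tool:
  rows:
    - [0,0,0,2,0,0,0]
    - [0,0,0,2.5,0,0,0]
    - [0,0,0,2.5,0,0,0]
    - [0,0,0,0,0,0,0]
    - [0.5,0,0,0,0,0,0]
    - [0.5,0,0,0,0,0,0]
    - [0.5,0,0,-4,0,0,0]
    - [0.5,0,0,-4,0,0,0]
    - [0.5,0,0,0,0,0,0]

```text
clock: 9.65
position: [558.9, 32.7, 176.4]
ee_rot: [0.0, 1.0, -0.002, 0.008]
contact_force: [0.9, -0.1, 0.3]
gripper_width: 42.9
```

```bash
python3 - <<'E'
from h import *
go(606,350,150); s=read_state(); print(s['contact_force'],s['gripper_width'])
E
```

```text
pos [558.9  32.7 176.4] yaw 0.0 tiltz [ 0.016 -0.005 -1.   ] shift cm [-4.66 31.74  2.56] j6 -1.93
[ 0.85763416 -0.06419639  0.26304686] 42.90616466674133
```

Request:
servo_tool:
  rows:
    - [0.5,-0.58,3.97,0,0,0,0]
    - [0.5,-0.58,3.97,0,0,0,0]
    - [0.6,-0.58,3.97,0,0,0,0]
    - [0.75,-0.58,3.97,0,0,0,0]
    - [0.75,-0.58,3.97,0,0,0,0]
    - [0.75,-0.58,3.97,0,0,0,0]
    - [0.75,-0.58,3.97,0,0,0,0]
    - [0.75,-0.58,3.97,0,0,0,0]
    - [0.75,0,0,3,0,0,0]
    - [0.75,0,0,3,0,0,0]
    - [0.75,0,0,0,0,0,0]
    - [0.75,0,0,0,0,0,0]

```text
clock: 10.85
position: [602.1, 348.7, 106.9]
ee_rot: [0.001, 1.0, -0.004, 0.001]
contact_force: [0.8, -0.0, 0.4]
gripper_width: 64.0
```

Request:
servo_tool:
  rows:
    - [0.75,0,0,0,0,0,-8.5]
    - [0.75,0,0,0,0,0,-8.5]
    - [0.75,0,0,0,0,0,-8.5]
    - [0.75,0,0,0,0,0,-8.5]
    - [0.75,0,0,0,0,0,-8.5]
    - [0.75,0,0,0,0,0,0]

```text
clock: 11.45
position: [603.0, 349.1, 109.2]
ee_rot: [-0.361, 0.932, -0.003, 0.001]
contact_force: [-0.2, 0.1, 0.2]
gripper_width: 64.2
```

```bash
python3 - <<'E'
from h import *
w=snap('wrist'); cv2.imwrite('pics/w4.png',w['image'][100:384,:,::-1])
for o in blob(w,18): print(*o)
go(606,350,14)
print(proj(w,(606,350,18)))
E
```

```text
[408. 371.] [631.7 549.8] [32.1 37.2] 42.8
[ 58. 248.] [737.7 267.1] [ 4.4 12.1] 54.5
[ 62. 235.] [725.8 263.1] [ 4.7 18.3] 56.0
[256. 195.] [605.3 349.5] [31.1 40.6] 46.1
pos [602.8 349.  108.7] yaw -42.2 tiltz [ 0.004 -0.005 -1.   ] shift cm [-0.31 -0.08  9.47] j6 -1.6
[255.84679436 196.89294042]
```

View pics/w4.png

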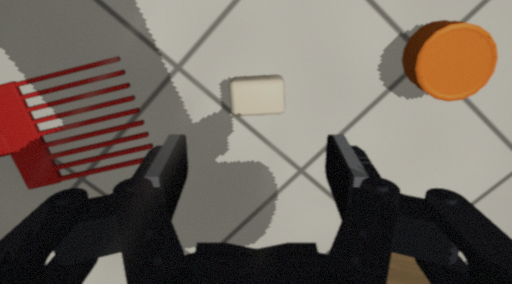

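Request:
servo_tool:
  rows:
    - [0.65,-0.25,0,3,0,0,-3.5]
    - [0.65,0,0,3,0,0,0]
    - [0.65,0,0,2,0,0,0]
    - [0.65,0,0,1.3,0,0,0]
    - [0.65,0,0,0,0,0,0]
    - [0,0,0,0,0,0,0]
    - [0,0,0,0,0,0,0]
    - [0,0,0,0,0,0,0]
    - [0,0,0,0,0,0,0]

```text
clock: 12.4
position: [604.5, 350.2, 14.7]
ee_rot: [-0.39, 0.921, -0.003, 0.0]
contact_force: [-0.1, 0.6, 4.8]
gripper_width: 38.6
```

Request:
servo_tool:
  rows:
    - [0,0,0,-3,0,0,0]
    - [0,0,0,-5,0,0,0]
    - [0,0,0,-5,0,0,0]
    - [0,0,0,-1,0,0,8.4]
    - [0,0,0,0,0,0,8.4]
    - [0,0,0,0,0,0,8.4]
    - [0,0,0,0,0,0,8.4]
    - [0,0,0,0,0,0,8.4]
    - [0,0,0,0,0,0,3.7]
    - [0,0,0,0,0,0,0]

```text
clock: 13.4
position: [603.2, 350.5, 152.8]
ee_rot: [-0.001, 1.0, -0.004, 0.0]
contact_force: [-0.2, 0.2, -0.2]
gripper_width: 38.3
```

```bash
python3 - <<'E'
from h import *
go(552,31,160)
E
```

```text
pos [603.2 350.5 152.8] yaw -0.2 tiltz [ 0.    -0.008 -1.   ] shift cm [  5.22 -31.94  -0.46] j6 -2.33
```

Request:
servo_tool:
  rows:
    - [0,1.6,-3.2,-0.3,0,0,0]
    - [0,1.6,-3.2,-0.3,0,0,0]
    - [0,1,-4.2,0,0,0,0]
    - [0,1,-4.2,0,0,0,0]
    - [0,0,-4.2,0,0,0,0]
    - [0,0,-4.2,0,0,0,0]
    - [0,0,-4.2,0,0,0,0]
    - [0,0,-4.2,0,0,0,0]
    - [0,0,-0.4,0,0,0,0]
    - [0,0,0,0,0,0,0]
    - [0,0,0,0,0,0,0]

```text
clock: 14.5
position: [552.6, 31.1, 161.5]
ee_rot: [-0.002, 1.0, -0.004, 0.001]
contact_force: [0.2, 0.3, -0.4]
gripper_width: 38.2
```

Request:
servo_tool:
  rows:
    - [0,0,0,2,0,0,0]
    - [0,0,0,2.5,0,0,0]
    - [0,0,0,2,0,0,0]
    - [0,0,0,0,0,0,0]
    - [0.62,0,0,0,0,0,0]
    - [0.62,0,0,0,0,0,0]
    - [0.62,0,0,-4,0,0,0]
    - [0.62,0,0,-4,0,0,0]
    - [0.62,0,0,-2,0,0,0]
    - [0.62,0,0,0,0,0,0]

```text
clock: 15.5
position: [555.0, 31.6, 201.9]
ee_rot: [-0.002, 1.0, -0.003, 0.006]
contact_force: [-0.3, 0.6, -0.3]
gripper_width: 53.2
```

```bash
python3 - <<'E'
from h import *
go(450,-290,230)
E
```

```text
pos [555.   31.6 201.9] yaw -0.2 tiltz [ 0.012 -0.005 -1.   ] shift cm [ 10.59 -32.13  -2.76] j6 -1.93
```

Request:
servo_tool:
  rows:
    - [0.6,1.3,-4,-0.3,0,0,0]
    - [0.6,1.3,-4,-0.3,0,0,0]
    - [0.6,1.3,-4,-0.3,0,0,0]
    - [0.6,1.3,-4,-0.3,0,0,0]
    - [0.6,1.3,-4,-0.3,0,0,0]
    - [0.6,1.3,-4,-0.3,0,0,0]
    - [0.6,1.3,-4,-0.3,0,0,0]
    - [0.6,1.3,-4,-0.3,0,0,0]
    - [0.6,0,0,0,0,0,0]
    - [0.6,0,0,0,0,0,0]

```text
clock: 16.5
position: [448.7, -290.0, 222.7]
ee_rot: [-0.0, 1.0, -0.004, 0.0]
contact_force: [-0.4, 0.1, -1.2]
gripper_width: 51.0
```

```bash
python3 - <<'E'
from h import *
w=snap('wrist','w5.png')
for z in(18,48):
  for o in blob(w,z): print(z,*o)
go(486,-240,60)
E
```

```text
18 [174. 223.] [ 522.2 -382.9] [29.5 46.6] 53.2
18 [304. 194.] [ 487.6 -240.4] [44.3 32.1] 75.3
48 [174. 223.] [ 509.1 -374.6] [26.8 42.5] 53.2
48 [304. 194.] [ 477.6 -244.8] [40.3 29.3] 75.3
pos [ 449.  -289.2  222.7] yaw -0.1 tiltz [ 0.001 -0.008 -1.   ] shift cm [-3.7   5.03 16.23] j6 -1.31
```

View pics/w5.png

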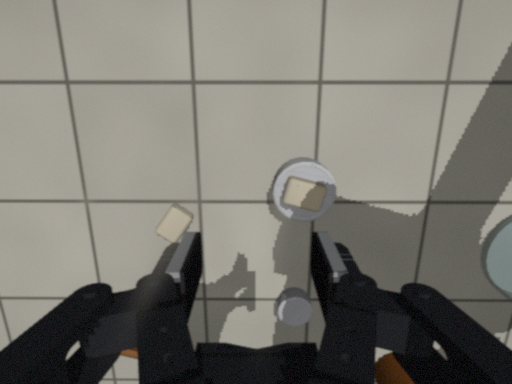

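Soap a lies on the large tin at (304,194), soap e on the sill at (174,223), and the bare small tin at (294,307). Next I'll grip a along its length.

Request:
servo_tool:
  rows:
    - [0.65,-3.1,2.2,2,0,0,0]
    - [0.65,0,2.2,2,0,0,0]
    - [0.65,0,0,4,0,0,7.5]
    - [0.65,0,0,4,0,0,7.5]
    - [0.65,0,0,4,0,0,0]
    - [0.65,0,0,0,0,0,0]
    - [0.65,0,0,0,0,0,0]

```text
clock: 17.25
position: [481.0, -245.7, 62.9]
ee_rot: [0.128, 0.992, -0.004, 0.001]
contact_force: [-0.4, -0.9, 1.1]
gripper_width: 55.7
```

```bash
python3 - <<'E'
from h import *
w=snap('wrist')
for o in blob(w,48): print(*o)
go(480,-245,43)
E
```

```text
[ 62. 292.] [ 483.2 -351.5] [ 5.  15.8] 24.5
[260. 232.] [ 476.8 -243.1] [38.3 30.8] 73.7
pos [ 481.9 -246.2   64.2] yaw 14.7 tiltz [ 0.003 -0.009 -1.   ] shift cm [0.23 0.08 2.12] j6 -1.67
```

Request:
servo_tool:
  rows:
    - [0.65,0.35,0.2,0.8,0,0,0]
    - [0.65,0,0,0.8,0,0,0]
    - [0.65,0,0,0.4,0,0,0]
    - [0.65,0,0,0,0,0,0]
    - [0,0,0,0,0,0,0]
    - [0,0,0,0,0,0,0]
    - [0,0,0,0,0,0,0]
    - [0,0,0,0,0,0,0]

```text
clock: 18.1
position: [478.0, -244.0, 43.1]
ee_rot: [0.129, 0.992, -0.004, 0.002]
contact_force: [0.4, 0.8, 3.7]
gripper_width: 38.5
```

Request:
servo_tool:
  rows:
    - [0,0,0,-3,0,0,0]
    - [0,0,0,-5,0,0,0]
    - [0,0,0,-4,0,0,-7.5]
    - [0,0,0,0,0,0,-7.5]
    - [0,0,0,0,0,0,0]
    - [0,0,0,0,0,0,0]

```text
clock: 18.7
position: [476.4, -242.6, 161.6]
ee_rot: [0.0, 1.0, -0.004, -0.001]
contact_force: [0.6, 0.3, -1.2]
gripper_width: 38.6
```

```bash
python3 - <<'E'
from h import *
go(552,31,162)
E
```

```text
pos [ 476.4 -242.6  161.6] yaw 0.0 tiltz [-0.001 -0.007 -1.   ] shift cm [-7.55 27.36 -0.25] j6 -1.41
```

Request:
servo_tool:
  rows:
    - [0,-1.1,3.9,0,0,0,0]
    - [0,-1.1,3.9,0,0,0,0]
    - [0,-1.1,3.9,0,0,0,0]
    - [0,-1.1,3.9,0,0,0,0]
    - [0,-1.1,3.9,0,0,0,0]
    - [0,-1.1,3.9,0,0,0,0]
    - [0,-1,4,0,0,0,0]
    - [0,0,0,0,0,0,0]
    - [0,0,0,0,0,0,0]

```text
clock: 19.6
position: [551.7, 32.0, 158.7]
ee_rot: [-0.002, 1.0, -0.005, -0.001]
contact_force: [0.0, -0.1, -0.4]
gripper_width: 38.4
```

Request:
servo_tool:
  rows:
    - [0,0,0,2,0,0,0]
    - [0,0,0,2.5,0,0,0]
    - [0,0,0,2,0,0,0]
    - [0,0,0,0,0,0,0]
    - [0.62,0,0,0,0,0,0]
    - [0.62,0,0,0,0,0,0]
    - [0.62,0,0,-4,0,0,0]
    - [0.62,0,0,-4,0,0,0]
    - [0.62,0,0,-2,0,0,0]
    - [0.62,0,0,0,0,0,0]

```text
clock: 20.6
position: [555.0, 32.1, 200.8]
ee_rot: [-0.002, 1.0, -0.003, 0.006]
contact_force: [-0.0, -0.4, -0.1]
gripper_width: 52.8
```

```bash
python3 - <<'E'
from h import *
go(524,-382,170)
b=snap('top');a=snap('scene'); print(blob(b,18,amin=10))
z=lambda i,x,y:cv2.resize(i[y:y+80,x:x+100,::-1],None,fx=4,fy=4,interpolation=cv2.INTER_CUBIC)
cv2.imwrite('pics/c4.png',np.hstack([z(b['image'],195,150),z(a['image'],220,160)]))
E
```

```text
pos [555.   32.1 200.8] yaw -0.2 tiltz [ 0.011 -0.005 -1.   ] shift cm [  3.26 -41.38   3.27] j6 -1.93
[(array([ 86., 382.]), array([-28.7, 488.6]), array([ 5.7, 15.7]), 1.2), (array([506., 382.]), array([-4.000e-01, -7.925e+02]), array([ 8.6, 22.5]), 1.2), (array([334., 378.]), array([  -2.9, -267.1]), array([12.3, 14.8]), 89.0), (array([258., 378.]), array([ -6.3, -35.8]), array([11.4,  9.2]), 1.1), (array([268., 374.]), array([  3.9, -64.6]), array([49.1, 31.6]), 10.3), (array([219., 368.]), array([18.4, 86. ]), array([ 8.6, 12.4]), 1.2), (array([496., 368.]), array([  39.3, -768.7]), array([23. , 25.4]), 18.5), (array([493., 360.]), array([  62.3, -760.2]), array([14.6, 12.4]), 1.2), (array([480., 355.]), array([  79. , -722.4]), array([14.6, 28.6]), 1.2), (array([102., 346.]), array([ 74.7, 450.9]), array([20.6, 12.4]), 5.3), (array([468., 345.]), array([ 103.3, -687.7]), array([21.7, 22.8]), 85.4), (array([185., 338.]), array([101. , 193.9]), array([40.5, 82.2]), 14.7), (array([376., 328.]), array([ 147.6, -399.9]), array([ 9.4, 12.5]), 87.9), (array([172., 328.]), array([134.6
[... 3950 characters left out ...]
rray([ 786.1, -686.1]), array([25.2, 25.6]), 1.3), (array([ 51., 159.]), array([658.3, 676. ]), array([276.1, 329.5]), 24.6), (array([ 44., 116.]), array([824.2, 719.6]), array([23.4, 17.2]), 6.8), (array([470., 110.]), array([ 878.7, -756.9]), array([42. , 15.3]), 83.7), (array([ 55., 108.]), array([856.1, 686.9]), array([25.8, 26.7]), 1.4), (array([352., 105.]), array([ 889.7, -347.8]), array([10.5, 22.8]), 88.5), (array([188., 100.]), array([894.7, 226.6]), array([15., 14.]), 2.9), (array([83., 99.]), array([890.1, 593. ]), array([22.4, 20.8]), 5.7), (array([64., 98.]), array([891.9, 661.4]), array([28.9, 12.2]), 30.4), (array([42., 97.]), array([893.8, 738.4]), array([15.3, 10.4]), 6.9)]
```

View pics/c4.png

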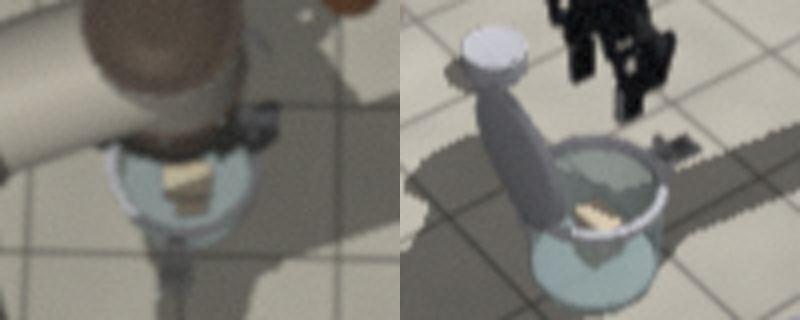

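Three soaps are in the jar and soap e is the last. It is unmoved: the top camera agrees at (522,-382).

Request:
servo_tool:
  rows:
    - [0.6,0.3,-3.8,0,0,0,0]
    - [0.6,0.3,-3.8,0,0,0,0]
    - [0.6,0.3,-3.8,0,0,0,0]
    - [0.6,0.3,-3.8,0,0,0,0]
    - [0.6,0.3,-3.8,0,0,0,0]
    - [0.6,0.3,-3.8,0,0,0,0]
    - [0.6,0.3,-3.8,0,0,0,0]
    - [0.6,0.3,-3.8,0,0,0,0]
    - [0.6,0.3,-3.8,0,0,0,0]
    - [0.6,0.3,-3.8,0,0,0,0]
    - [0.6,0.3,-3.4,0,0,0,0]

```text
clock: 21.8
position: [519.6, -383.9, 197.0]
ee_rot: [-0.001, 1.0, -0.003, -0.001]
contact_force: [-0.1, 0.2, 0.4]
gripper_width: 51.1
```

Request:
servo_tool:
  rows:
    - [0.6,0,0,4,0,0,7.4]
    - [0.6,0,0,4,0,0,7.4]
    - [0.6,0,0,2,0,0,7.4]
    - [0.6,0,0,0,0,0,7.4]
    - [0.6,0,0,0,0,0,7.4]
    - [0.6,0,0,0,0,0,0]
    - [0.6,0,0,0,0,0,0]

```text
clock: 22.5
position: [520.3, -383.0, 97.8]
ee_rot: [0.315, 0.949, -0.004, 0.001]
contact_force: [0.6, -0.4, 0.3]
gripper_width: 51.2
```

```bash
python3 - <<'E'
from h import *
w=snap('wrist')
for o in blob(w,18): print(*o)
go(524,-382,14)
E
```

```text
[261. 200.] [ 523.6 -383.4] [29.1 44.6] 54.5
pos [ 520.4 -383.1   98.1] yaw 36.7 tiltz [-0.    -0.008 -1.   ] shift cm [-0.18  0.35  8.41] j6 -1.84
```

Request:
servo_tool:
  rows:
    - [0.6,-0.25,0.25,3,0,0,0]
    - [0.6,0,0,3,0,0,0]
    - [0.6,0,0,1.5,0,0,0]
    - [0.6,0,0,0.9,0,0,0]
    - [0.6,0,0,0,0,0,0]
    - [0,0,0,0,0,0,0]
    - [0,0,0,0,0,0,0]
    - [0,0,0,0,0,0,0]
    - [0,0,0,0,0,0,0]

```text
clock: 23.45
position: [525.5, -383.9, 16.5]
ee_rot: [0.316, 0.949, -0.004, 0.003]
contact_force: [-1.2, 0.4, 6.5]
gripper_width: 26.2
```

Request:
servo_tool:
  rows:
    - [0,0,0,-3,0,0,0]
    - [0,0,0,-5,0,0,0]
    - [0,0,0,-5,0,0,-7.4]
    - [0,0,0,-2,0,0,-7.4]
    - [0,0,0,0,0,0,-7.4]
    - [0,0,0,0,0,0,-7.4]
    - [0,0,0,0,0,0,-7.4]
    - [0,0,0,0,0,0,0]

```text
clock: 24.25
position: [524.0, -382.1, 164.6]
ee_rot: [-0.001, 1.0, -0.004, 0.0]
contact_force: [0.8, 0.3, 0.2]
gripper_width: 26.4
```

```bash
python3 - <<'E'
from h import *
go(552,45,165)
E
```

```text
pos [ 524.  -382.1  164.6] yaw -0.1 tiltz [ 0.001 -0.008 -1.   ] shift cm [-2.91 42.7  -0.36] j6 -1.19
```

Request:
servo_tool:
  rows:
    - [0,-0.27,3.8,0,0,0,0]
    - [0,-0.27,3.8,0,0,0,0]
    - [0,-0.27,3.8,0,0,0,0]
    - [0,-0.27,3.8,0,0,0,0]
    - [0,-0.27,3.8,0,0,0,0]
    - [0,-0.27,3.8,0,0,0,0]
    - [0,-0.27,3.8,0,0,0,0]
    - [0,-0.27,3.8,0,0,0,0]
    - [0,-0.27,3.8,0,0,0,0]
    - [0,-0.27,3.8,0,0,0,0]
    - [0,0,4,0,0,0,0]
    - [0,0,0,0,0,0,0]

```text
clock: 25.45
position: [550.3, 41.6, 161.4]
ee_rot: [-0.003, 1.0, -0.004, 0.001]
contact_force: [0.1, 0.2, 0.7]
gripper_width: 26.6
```

```bash
python3 - <<'E'
from h import *
go(550,39,105);print(read_state()['gripper_width'])
E
```

```text
pos [550.3  41.6 161.4] yaw -0.3 tiltz [ 0.002 -0.007 -1.   ] shift cm [ 0.04 -0.22  5.64] j6 -1.94
26.60059838879163
```

Request:
servo_tool:
  rows:
    - [0,0,-0.2,2.8,0,0,0]
    - [0,0,0,2.8,0,0,0]
    - [0,0,0,0,0,0,0]
    - [0.45,0,0,0,0,0,0]
    - [0.45,0,0,0,0,0,0]
    - [0.45,0,0,-4,0,0,0]
    - [0.45,0,0,-4,0,0,0]
    - [0,0,-0.4,-5,0,0,0]
    - [0,0,-0.5,-5,0,0,0]
    - [0,0,0,-5,0,0,0]
    - [0,0,0,0,0,0,0]

```text
clock: 26.55
position: [553.0, 28.0, 345.8]
ee_rot: [-0.001, 1.0, -0.002, 0.01]
contact_force: [-0.5, 0.4, 0.7]
gripper_width: 0.2
```

```bash
python3 - <<'E'
from h import *
go(690,30,220)
w=snap('wrist'); b=snap('top');a=snap('scene'); s=cv2.resize(a['image'][150:250,200:320,::-1],None,fx=4,fy=3.84,interpolation=cv2.INTER_CUBIC)
cv2.imwrite('pics/c5.png',np.hstack([w['image'][:,100:412,::-1],s]))
E
```

```text
pos [553.   28.  345.8] yaw -0.1 tiltz [ 0.021 -0.005 -1.   ] shift cm [-13.43   0.23  12.87] j6 -1.92
```

View pics/c5.png

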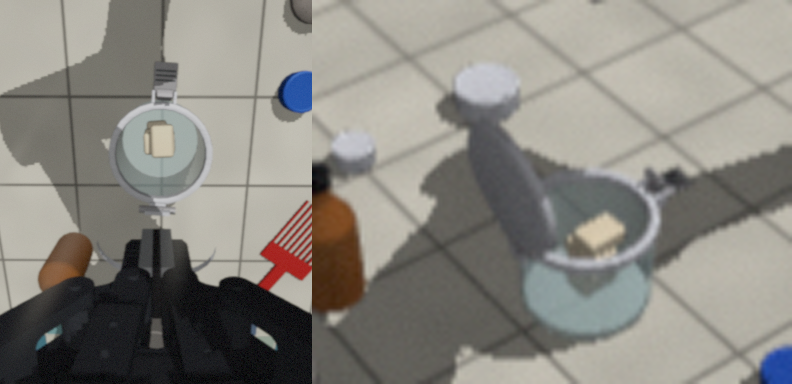

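All four soaps sit in the jar and the top one is below the rim. The mouth centre is at about (261,153) in the wrist view and the hinge at (257,209).

```bash
python3 - <<'E'
from h import *
w=np.load('/tmp/wrist.npz')
for n,p,z in [('mouth',(261,153),102),('hinge',(257,209),106),('pad',(265,76),98),('soap',(261,140),80)]: print(n,ray(w,p,z).round(1))
print((ray(w,(310,153),102)-ray(w,(211,153),102)).round(1))
E
```

```text
mouth [560.2  32.  102. ]
hinge [628.6  27.5 106. ]
pad [475.5  35.9  98. ]
soap [549.1  32.2  80. ]
[ -0.3 114.7   0. ]
```

Request:
servo_tool:
  rows:
    - [0,-4.5,0.1,0,0,0,0]
    - [0,-4.5,0.1,0,0,0,0]
    - [0,-4.5,0.1,0,0,1,0]
    - [0,-1,0,4,0,0,0]
    - [0,0,0,4,0,0,0]
    - [0,0,0,4,0,0,0]
    - [0,0,0,0,0,0,0]

```text
clock: 27.4
position: [688.5, 30.1, 205.8]
ee_rot: [-0.001, 1.0, -0.005, -0.017]
contact_force: [-0.9, 0.3, -1.2]
gripper_width: 0.1
```

```bash
python3 - <<'E'
from h import *
go(632,30,218); print(read_state()['contact_force'])
E
```

```text
pos [688.5  30.1 205.8] yaw -0.1 tiltz [-0.034 -0.01  -0.999] shift cm [ 5.69 -0.01 -1.03] j6 -1.85
[-0.85145758  0.29322331 -1.18360499]
```

Request:
servo_tool:
  rows:
    - [0,0,0,-1,0,-2,0]
    - [0,1.5,0,0,0,0,0]
    - [0,1.5,0,0,0,0,0]
    - [0,1.5,0,0,0,0,0]
    - [0,1.3,0,0,0,0,0]
    - [0,0,0,0,0,0,0]

```text
clock: 28.0
position: [635.9, 31.1, 229.4]
ee_rot: [-0.002, 1.0, -0.003, 0.014]
contact_force: [1.9, -0.5, 1.7]
gripper_width: 0.1
```

```bash
python3 - <<'E'
from h import *
go(589,31,218); print(read_state()['contact_force'])
E
```

```text
pos [635.9  31.1 229.4] yaw -0.2 tiltz [ 0.028 -0.006 -1.   ] shift cm [4.72 0.02 1.01] j6 -1.88
[ 1.90998879 -0.51226556  1.72593057]
```

Request:
servo_tool:
  rows:
    - [0,1.2,0,0.6,0,0,0]
    - [0,1.5,0,0.4,0,0,0]
    - [0,1.2,0,0.3,0,1,0]
    - [0,0,0,0,0,0,0]
    - [0,0,0,0,0,0,0]

```text
clock: 28.5
position: [597.3, 30.4, 211.6]
ee_rot: [-0.002, 1.0, -0.004, 0.002]
contact_force: [1.0, -0.1, 1.0]
gripper_width: 0.0
```

```bash
python3 - <<'E'
from h import *
go(556,32,195); print(read_state()['contact_force'])
E
```

```text
pos [597.3  30.4 211.6] yaw -0.2 tiltz [ 0.003 -0.008 -1.   ] shift cm [4.14 0.18 1.65] j6 -1.9
[ 1.01579974 -0.14745276  1.01584651]
```

Request:
servo_tool:
  rows:
    - [0,2,0.1,0.6,0,0,0]
    - [0,2,0.1,1,0,0,0]
    - [0,1.1,0,1.6,0,0,0]
    - [0,1.1,0,1.6,0,0,0]
    - [0,0.6,0.1,1.9,0,0,0]
    - [0,0,0,0,0,0,0]

```text
clock: 29.1
position: [526.9, 32.3, 141.4]
ee_rot: [-0.001, 1.0, -0.005, -0.002]
contact_force: [-0.6, 0.1, 1.9]
gripper_width: 0.0
```

```bash
python3 - <<'E'
from h import *
go(522,34,122); print(read_state()['contact_force'])
E
```

```text
pos [526.9  32.3 141.4] yaw -0.2 tiltz [-0.004 -0.01  -1.   ] shift cm [0.48 0.19 1.94] j6 -1.95
[-0.5682462   0.09772154  1.93954792]
```

Request:
servo_tool:
  rows:
    - [0,0.4,0.2,1,0,0,0]
    - [0,0,0,0.6,0,0,0]
    - [0,0,0,0.4,0,0,0]
    - [0,0,0,0,0,0,0]
    - [0,0,0,0,0,0,0]

```text
clock: 29.6
position: [525.6, 34.9, 124.0]
ee_rot: [-0.002, 1.0, -0.004, 0.002]
contact_force: [0.4, 0.3, 4.3]
gripper_width: -0.3
```

Request:
servo_tool:
  rows:
    - [0,0,0,0.3,0,0,0]
    - [0,0,0,0.2,0,0,0]
    - [0,0,0,0,0,0,0]

```text
clock: 29.9
position: [525.6, 34.8, 122.1]
ee_rot: [-0.002, 1.0, -0.004, 0.002]
contact_force: [-8.6, 1.6, 23.5]
gripper_width: -0.3
```

Request:
servo_tool:
  rows:
    - [0,0,0,-1,0,0,0]
    - [0,0,0,-2,0,0,0]
    - [0,0,0,-3,0,0,0]
    - [0,1,0,-5,0,0,0]
    - [0,5,0,-2,0,0,0]
    - [0,5,0,0,0,0,0]
    - [0,0,0,0,0,0,0]
    - [0,0,0,0,0,0,0]

```text
clock: 30.7
position: [417.0, 35.0, 245.8]
ee_rot: [-0.002, 1.0, -0.004, 0.001]
contact_force: [0.7, 0.6, -0.3]
gripper_width: 0.1
```

```bash
python3 - <<'E'
from h import *
go(470,-290,230)
w=snap('wrist');a=snap('scene'); s=cv2.resize(a['image'][150:250,200:320,::-1],None,fx=4,fy=3.84,interpolation=cv2.INTER_CUBIC)
cv2.imwrite('pics/c6.png',np.hstack([w['image'][:,100:412,::-1],s]))
E
```

```text
pos [417.   35.  245.8] yaw -0.2 tiltz [ 0.001 -0.008 -1.   ] shift cm [ -5.18 -32.51   1.83] j6 -2.05
```

View pics/c6.png

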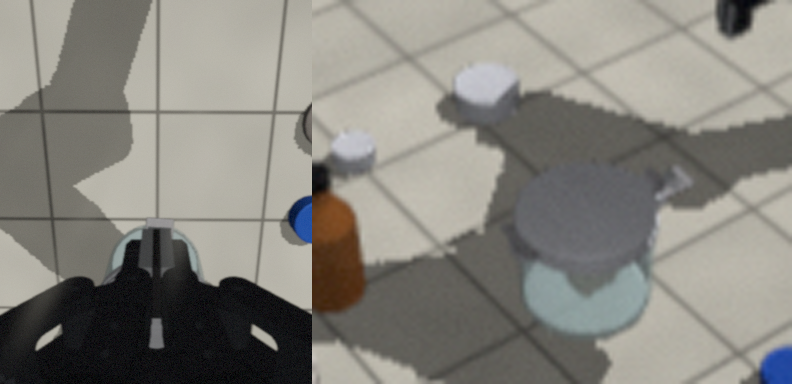

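Lid snapped shut and stays. Now the medium tin.

Request:
servo_tool:
  rows:
    - [0.4,0,3.8,0,0,0,0]
    - [0.5,0,3.8,0,0,0,0]
    - [0.7,0,3.8,0,0,0,0]
    - [0.85,0,3.8,0,0,0,0]
    - [0.85,-0.5,3.8,0.6,0,0,0]
    - [0.85,-0.5,3.8,0.7,0,0,0]
    - [0.85,-0.5,3.8,0.7,0,0,0]
    - [0.85,0,2.5,0,0,0,0]
    - [0.85,0,0,0,0,0,0]
    - [0.85,0,0,0,0,0,0]

```text
clock: 31.8
position: [432.6, 326.6, 221.8]
ee_rot: [-0.002, 1.0, -0.005, -0.0]
contact_force: [0.0, -0.3, -0.7]
gripper_width: 72.5
```

```bash
cat >> h.py <<'E'
def tin(d,xy,z,rad,win=45):
    "fit the lid circle (world plane z) near xy: neutral-coloured mask inside a window, top face rim"
    im=d['image'].astype(int); nb=cv2.blur((im[:,:,2]-im[:,:,0]).astype('float32'),(3,3))
    H,W=nb.shape; g=np.array([[ [x,y] for y in np.arange(xy[1]-win,xy[1]+win,1.)] for x in np.arange(xy[0]-win,xy[0]+win,1.)])
    P=np.array([[proj(d,(q[0],q[1],z)) for q in r] for r in g]).astype('float32')
    rect=cv2.remap(d['image'][:,:,::-1],P[:,:,0],P[:,:,1],cv2.INTER_LINEAR)   # rectified top plane, 1 px/mm
    r2=rect.astype(int); m=((r2[:,:,0]-r2[:,:,2])>-4).astype('uint8')
    m=cv2.morphologyEx(m,cv2.MORPH_OPEN,np.ones((5,5),'uint8'))
    gray=cv2.GaussianBlur(cv2.cvtColor(rect,6),(3,3),0)
    c=cv2.HoughCircles(gray,cv2.HOUGH_GRADIENT_ALT,1.5,10,param1=120,param2=0.5,minRadius=int(rad-4),maxRadius=int(rad+4))
    hc=None if c is None else [(np.round([xy[0]-win+q[1],xy[1]-win+q[0],q[2]],1)).tolist() for q in c[0][:4]]
    cs=cv2.findContours(m,0,1)[0]; k=max(cs,key=cv2.contourArea) if cs else None
    mc=None
    if k is not None:
        (u,v),r=cv2.minEnclosingCircle(k); mc=np.round([xy[0]-win+v,xy[1]-win+u,r,cv2.contourArea(k)],1).tolist()
    return rect,hc,mc
E
python3 - <<'E'
from h import *
w=snap('wrist','w6.png'); r,h,m=tin(w,(482,332),27,27); print(h,m)
cv2.imwrite('pics/r6.png',cv2.resize(r,None,fx=4,fy=4))
go(482,332,60)
E
```

```text
[[482.0, 330.5, 26.899999618530273]] [479.1, 330.8, 29.3, 2343.0]
pos [432.5 325.9 222.3] yaw -0.1 tiltz [-0.001 -0.01  -1.   ] shift cm [-4.96  0.75 16.22] j6 -2.52
```

Request:
servo_tool:
  rows:
    - [0.85,-4.9,0.5,0,0,0,0]
    - [0.85,0,0,4,0,0,0]
    - [0.85,0,0,4,0,0,0]
    - [0.85,0,0,4,0,0,0]
    - [0.85,0,0,3.5,0,0,0]
    - [0.85,0,0,0,0,0,0]
    - [0.85,0,0,0,0,0,0]

```text
clock: 32.55
position: [482.0, 329.5, 68.9]
ee_rot: [-0.001, 1.0, -0.004, 0.001]
contact_force: [0.8, -0.2, 0.3]
gripper_width: 72.4
```

```bash
python3 - <<'E'
from h import *
go(482,330.5,19)
w=snap('wrist'); r,h,m=tin(w,(482,331),27,27); print(h,m)
E
```

```text
pos [482.  329.5  68.9] yaw -0.1 tiltz [ 0.001 -0.009 -1.   ] shift cm [0.01 0.15 4.99] j6 -2.45
[[480.5, 331.0, 27.299999237060547]] [479.6, 332.0, 28.9, 2317.0]
```

Request:
servo_tool:
  rows:
    - [0.85,0.1,0.15,2,0,0,0]
    - [0.85,0,0,1.5,0,0,0]
    - [0.85,0,0,1.5,0,0,0]
    - [0.85,0,0,0,0,0,0]
    - [0.3,0,0,0,0,0,0]
    - [0.3,0,0,0,0,0,0]
    - [0.3,0,0,0,0,0,0]
    - [0.3,0,0,0,0,0,0]

```text
clock: 33.4
position: [481.7, 332.4, 21.0]
ee_rot: [-0.002, 1.0, -0.002, 0.002]
contact_force: [-0.6, 0.7, 6.2]
gripper_width: 51.8
```

Request:
servo_tool:
  rows:
    - [0.3,0,0,-3,0,0,0]
    - [0.3,0,0,-5,0,0,0]
    - [0.3,0,0,-5,0,0,0]
    - [0.3,0,0,-5,0,0,0]
    - [0.3,0,0,0,0,0,0]
    - [0.3,0,0,0,0,0,0]

```text
clock: 34.0
position: [480.3, 332.9, 200.6]
ee_rot: [-0.001, 1.0, -0.002, 0.002]
contact_force: [-0.1, -0.3, -2.0]
gripper_width: 51.9
```

```bash
python3 - <<'E'
from h import *
go(460,-240,195)
s=read_state();p=s['position'];z=p[2]-19+27
w=snap('wrist'); r,h,m=tin(w,p[:2],z,27); print(h,m,s['gripper_width'])
E
```

```text
pos [480.3 332.9 200.6] yaw -0.1 tiltz [ 0.003 -0.004 -1.   ] shift cm [  2.18 -57.28   0.78] j6 -2.46
[[477.3, 331.4, 26.6]] [498.5, 332.4, 51.5, 3753.0] 51.861486660166214
```

Request:
servo_tool:
  rows:
    - [0.3,0.4,-4.5,0,0,0,0]
    - [0.3,0.4,-4.5,0,0,0,0]
    - [0.3,0.4,-4.5,0,0,0,0]
    - [0.3,0.4,-4.5,0,0,0,0]
    - [0.3,0.4,-4.5,0,0,0,0]
    - [0.3,0.4,-4.5,0,0,0,0]
    - [0.3,0.4,-4.5,0,0,0,0]
    - [0.3,0.4,-4.5,0,0,0,0]
    - [0.3,0.4,-4.5,0,0,0,0]
    - [0.3,0.4,-4.5,0,0,0,0]
    - [0.3,0.4,-4.5,0,0,0,0]
    - [0.3,0.6,-4.5,0,0,0,0]

```text
clock: 35.25
position: [430.3, -209.2, 200.9]
ee_rot: [-0.001, 1.0, -0.004, -0.001]
contact_force: [1.2, -0.2, -0.9]
gripper_width: 51.5
```

Request:
servo_tool:
  rows:
    - [0.3,0,-3.3,0,0,0,0]
    - [0.3,0,0,0,0,0,0]
    - [0.3,0,0,0,0,0,0]

```text
clock: 35.55
position: [430.6, -241.0, 201.0]
ee_rot: [-0.0, 1.0, -0.003, -0.002]
contact_force: [0.2, 0.0, -0.6]
gripper_width: 51.9
```

```bash
python3 - <<'E'
from h import *
s=read_state();p=s['position'];z=p[2]+6
w=snap('wrist','w7.png'); r,h,m=tin(w,p[:2],z,27); print('held',h,m,s['gripper_width'])
r,h,m=tin(w,(482,-242),30,33,55); print('large',h,m)
b=snap('top'); 
for q,zz,rr in(((482,-242),30,33),((638,-236),24,21)): print('top',tin(b,q,zz,rr,55)[1:])
go(484,-240,80)
E
```

```text
held [[429.1, -242.5, 26.6]] [446.2, -241.5, 52.8, 4262.0] 51.892775647531145
large None [505.3, -242.5, 62.5, 7983.5]
top (None, [435.5, -267.5, 23.1, 467.5])
top ([[634.0, -244.5, 20.399999618530273]], [632.9, -242.1, 24.1, 1527.5])
pos [ 431.3 -240.   201.8] yaw -0.2 tiltz [-0.002 -0.007 -1.   ] shift cm [-5.29  0.07 12.17] j6 -1.4
```

View pics/w7.png

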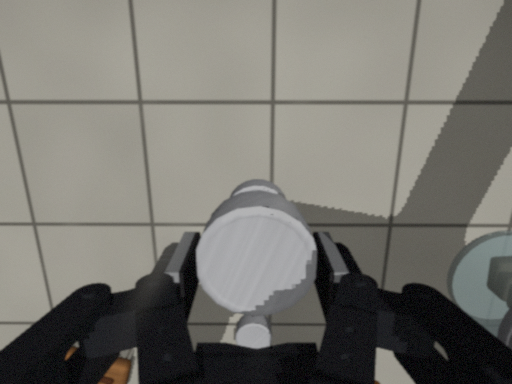

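The held tin hides the large one, so I'll shift aside to see it.

Request:
servo_tool:
  rows:
    - [0.3,0,-5,0,0,0,0]
    - [0.3,0,-4,0,0,0,0]
    - [0.3,0,0,0,0,0,0]
    - [0.3,0,0,0,0,0,0]

```text
clock: 36.05
position: [432.0, -330.0, 202.9]
ee_rot: [-0.002, 1.0, -0.004, -0.0]
contact_force: [0.3, 1.0, -1.2]
gripper_width: 51.5
```

```bash
python3 - <<'E'
from h import *
s=read_state();p=s['position'];z=p[2]+6
w=snap('wrist','w8.png'); r,h,m=tin(w,p[:2],z,27); print('held',h,m,s['gripper_width'])
r,h,m=tin(w,(482,-242),30,33,48); print('large',h,m); 
r,h,m=tin(w,(634,-242),24,21,48); print('small',h,m); 
go(484,-240,80)
E
```

```text
held [[430.5, -328.5, 26.9]] [437.0, -330.5, 59.2, 4543.0] 51.535477375364046
large [[480.5, -242.0, 32.5]] [491.6, -256.5, 50.2, 5035.0]
small None [633.5, -242.5, 67.2, 7526.5]
pos [ 432.  -329.5  203. ] yaw -0.2 tiltz [-0.    -0.007 -1.   ] shift cm [-5.24  9.02 12.24] j6 -1.22
```

Request:
servo_tool:
  rows:
    - [0.3,-2.5,4.4,0,0,0,0]
    - [0.3,-2.5,4.35,0,0,0,0]
    - [0.3,0,0,4,0,0,0]
    - [0.3,0,0,4,0,0,0]
    - [0.3,0,0,4,0,0,0]
    - [0.3,0,0,0,0,0,0]
    - [0.3,0,0,0,0,0,0]

```text
clock: 36.8
position: [482.0, -243.8, 83.5]
ee_rot: [-0.003, 1.0, -0.004, 0.0]
contact_force: [0.4, -1.1, 0.2]
gripper_width: 51.4
```

```bash
python3 - <<'E'
from h import *
go(482.5,-242,51)
E
```

```text
pos [ 482.  -243.8   83.5] yaw -0.3 tiltz [ 0.    -0.009 -1.   ] shift cm [-0.05  0.21  3.25] j6 -1.41
```

Request:
servo_tool:
  rows:
    - [0.3,-0.05,0.2,1.3,0,0,0]
    - [0.3,0,0,1,0,0,0]
    - [0.3,0,0,0.5,0,0,0]
    - [0.3,0,0,0.3,0,0,0]
    - [0.3,0,0,0,0,0,0]
    - [0.3,0,0,0,0,0,0]

```text
clock: 37.4
position: [482.4, -243.1, 52.4]
ee_rot: [-0.001, 1.0, -0.004, 0.001]
contact_force: [-0.1, 0.6, 0.4]
gripper_width: 51.6
```

Request:
servo_tool:
  rows:
    - [0.3,0,0.1,0.15,0,0,0]
    - [0.3,0,0,0.1,0,0,0]
    - [0.3,0,0,0,0,0,0]

```text
clock: 37.7
position: [482.7, -242.3, 51.1]
ee_rot: [-0.002, 1.0, -0.005, 0.001]
contact_force: [-2.8, 0.6, 8.1]
gripper_width: 51.7
```

Request:
servo_tool:
  rows:
    - [0.7,0,0,-0.1,0,0,0]
    - [0.8,0,0,0,0,0,0]
    - [0.85,0,0,0,0,0,0]
    - [0.85,0,0,-2,0,0,0]
    - [0.85,0,0,-4,0,0,0]
    - [0.85,2,0,-5,0,0,0]
    - [0.85,3,0,-4,0,0,0]
    - [0.75,0,0,0,0,0,0]
    - [0.7,0,0,0,0,0,0]

```text
clock: 38.6
position: [433.4, -240.9, 197.8]
ee_rot: [-0.001, 1.0, -0.004, 0.002]
contact_force: [1.4, -0.0, -0.4]
gripper_width: 60.2
```

```bash
python3 - <<'E'
from h import *
w=snap('wrist','w9.png'); print('med',tin(w,(482,-242),57,27,40)[1:],'large',tin(w,(482,-242),30,33,48)[1:])
print('small',tin(w,(634,-242),24,21,40)[1:])
b=snap('top'); print(tin(b,(634,-242),24,21,40)[1:],tin(b,(482,-242),57,27,45)[1:])
cv2.imwrite('pics/v9.png',w['image'][120:360,120:400,::-1])
go(560,-240,200)
E
```

```text
med ([[481.0, -241.5, 26.899999618530273]], [473.7, -242.0, 36.0, 3217.0]) large ([[495.5, -242.0, 32.099998474121094], [479.0, -240.5, 33.20000076293945]], [483.5, -243.5, 40.9, 4081.5])
small ([[630.0, -244.5, 20.200000762939453]], [645.0, -242.5, 48.4, 3904.0])
([[636.0, -244.5, 20.700000762939453]], [632.0, -242.0, 24.2, 1528.0]) (None, [444.0, -221.0, 6.7, 60.0])
pos [ 433.1 -240.7  195.7] yaw -0.2 tiltz [-0.001 -0.007 -1.   ] shift cm [-12.69   0.03  -0.45] j6 -1.4
```

Medium is well centred on large. Next the small tin.

Request:
servo_tool:
  rows:
    - [0.7,-3.8,0,0,0,0,0]
    - [0.7,-3.8,0,0,0,0,0]
    - [0.7,-3.8,0,0,0,0,0]
    - [0.7,-3.8,0,0,0,0,0]
    - [0.7,0,0,0,0,0,0]
    - [0.7,0,0,0,0,0,0]

```text
clock: 39.3
position: [585.4, -240.0, 193.5]
ee_rot: [-0.002, 1.0, -0.003, -0.002]
contact_force: [-0.4, -0.2, -0.3]
gripper_width: 59.9
```

```bash
python3 - <<'E'
from h import *
w=snap('wrist','w10.png'); print('small',tin(w,(634,-242),24,21,40)[1:])
go(634,-244,60)
E
```

```text
small ([[633.0, -246.0, 20.899999618530273]], [630.5, -246.4, 23.4, 1456.0])
pos [ 584.8 -240.1  194.4] yaw -0.2 tiltz [-0.004 -0.007 -1.   ] shift cm [-4.97 -0.31 13.42] j6 -1.44
```

Request:
servo_tool:
  rows:
    - [0.7,-4.8,-0.5,0,0,0,0]
    - [0.7,0,0,4,0,0,0]
    - [0.7,0,0,4,0,0,0]
    - [0.7,0,0,4,0,0,0]
    - [0.7,0,0,0,0,0,0]
    - [0.7,0,0,0,0,0,0]

```text
clock: 39.95
position: [633.1, -246.6, 77.3]
ee_rot: [-0.002, 1.0, -0.004, -0.0]
contact_force: [-0.2, -0.7, 1.0]
gripper_width: 59.7
```

```bash
python3 - <<'E'
from h import *
w=snap('wrist','w10.png'); print('small',tin(w,(633,-246),24,21,40)[1:])
go(633,-246,18)
E
```

```text
small ([[633.5, -244.0, 21.100000381469727]], [631.5, -245.8, 22.9, 1414.0])
pos [ 634.4 -246.8   79.1] yaw -0.2 tiltz [ 0.003 -0.009 -1.   ] shift cm [0.16 0.14 6.11] j6 -1.44
```

Request:
servo_tool:
  rows:
    - [0.7,0.1,0.15,2.5,0,0,0]
    - [0.7,0,0,2.5,0,0,0]
    - [0.7,0,0,1.1,0,0,0]
    - [0.7,0,0,0,0,0,0]
    - [0.2,0,0,0,0,0,0]
    - [0.2,0,0,0,0,0,0]
    - [0.2,0,0,0,0,0,0]
    - [0.2,0,0,0,0,0,0]

```text
clock: 40.8
position: [634.4, -245.6, 18.7]
ee_rot: [-0.002, 1.0, -0.005, 0.003]
contact_force: [-0.8, 0.1, 7.2]
gripper_width: 39.7
```

Request:
servo_tool:
  rows:
    - [0.2,0,0,-3,0,0,0]
    - [0.2,0,0,-5,0,0,0]
    - [0.2,0,0,-4,0,0,0]
    - [0.2,5,0,0,0,0,0]
    - [0.2,4.5,0,0,0,0,0]
    - [0.2,0,0,0,0,0,0]
    - [0.2,0,0,0,0,0,0]

```text
clock: 41.5
position: [536.8, -244.8, 136.8]
ee_rot: [-0.001, 1.0, -0.004, 0.001]
contact_force: [-0.0, 0.4, -0.7]
gripper_width: 39.7
```

```bash
python3 - <<'E'
from h import *
s=read_state();p=s['position']
w=snap('wrist','w11.png'); print('held',tin(w,p[:2],p[2]+4,21,35)[1:],'med',tin(w,(481,-242),57,27,40)[1:],s['gripper_width'])
go(482,-242,95)
E
```

```text
held ([[533.3, -243.8, 21.6]], [549.9, -245.3, 40.3, 2596.0]) med ([[478.5, -241.5, 28.600000381469727]], [480.5, -242.1, 29.6, 2578.0]) 39.74328253319082
pos [ 538.2 -244.8  136.8] yaw -0.2 tiltz [ 0.003 -0.009 -1.   ] shift cm [5.63 0.33 4.16] j6 -1.42
```

Request:
servo_tool:
  rows:
    - [0.2,2.7,0.15,0,0,0,0]
    - [0.2,2.75,0.15,0,0,0,0]
    - [0.2,0,0,2,0,0,0]
    - [0.2,0,0,2,0,0,0]
    - [0.2,0,0,0,0,0,0]
    - [0.2,0,0,0,0,0,0]

```text
clock: 42.15
position: [484.4, -242.2, 95.9]
ee_rot: [-0.002, 1.0, -0.004, 0.0]
contact_force: [0.7, 0.6, -0.6]
gripper_width: 39.5
```

```bash
python3 - <<'E'
from h import *
go(482.7,-241.8,75.7);s=read_state();p=s['position']
w=snap('wrist'); print('held',tin(w,p[:2],p[2]+5,21,35)[1])
E
```

```text
pos [ 484.4 -242.2   95.9] yaw -0.2 tiltz [ 0.001 -0.009 -1.   ] shift cm [0.17 0.06 2.02] j6 -1.42
held [[482.4, -242.7, 21.0]]
```

Request:
servo_tool:
  rows:
    - [0.2,0.15,0.05,1,0,0,0]
    - [0.2,0,0,0.5,0,0,0]
    - [0.2,0,0,0.4,0,0,0]
    - [0.2,0,0,0.1,0,0,0]
    - [0.2,0,0,0,0,0,0]

```text
clock: 42.7
position: [481.6, -241.7, 75.8]
ee_rot: [-0.002, 1.0, -0.004, 0.0]
contact_force: [0.3, -1.1, -1.1]
gripper_width: 40.0
```

Request:
servo_tool:
  rows:
    - [0.2,-0.08,0,0.1,0,0,0]
    - [0.2,0,0,0.1,0,0,0]
    - [0.2,0,0,0,0,0,0]

```text
clock: 43.0
position: [482.0, -241.8, 75.6]
ee_rot: [-0.002, 1.0, -0.004, 0.0]
contact_force: [-4.4, 2.2, 10.2]
gripper_width: 39.8
```

Request:
servo_tool:
  rows:
    - [0.5,0,0,-0.1,0,0,0]
    - [0.6,0,0,0,0,0,0]
    - [0.7,0,0,0,0,0,0]
    - [0.7,0,0,-2,0,0,0]
    - [0.7,0,0,-4,0,0,0]
    - [0.7,2,0,-5,0,0,0]
    - [0.7,3,0,-3,0,0,0]
    - [0.7,0,0,0,0,0,0]
    - [0.7,0,0,0,0,0,0]

```text
clock: 43.9
position: [433.5, -240.7, 211.8]
ee_rot: [-0.001, 1.0, -0.004, 0.001]
contact_force: [0.6, -1.3, 0.7]
gripper_width: 59.5
```

```bash
python3 - <<'E'
from h import *
w=snap('wrist'); print('small',tin(w,(481,-242),81,21,35)[1],'med',tin(w,(481,-242),57,27,40)[1],'large',tin(w,(482,-242),30,33,48)[1])
a=snap('scene'); f=lambda x,y:cv2.resize(a['image'][y:y+100,x:x+120,::-1],None,fx=3.2,fy=3.84,interpolation=cv2.INTER_CUBIC)
cv2.imwrite('pics/c7.png',np.hstack([w['image'][:,60:450,::-1],f(200,140)]))
E
```

```text
small [[482.0, -241.0, 20.700000762939453]] med [[484.5, -240.0, 28.100000381469727], [471.0, -241.5, 28.299999237060547]] large [[494.0, -242.0, 33.099998474121094], [480.5, -242.0, 32.79999923706055]]
```

View pics/c7.png

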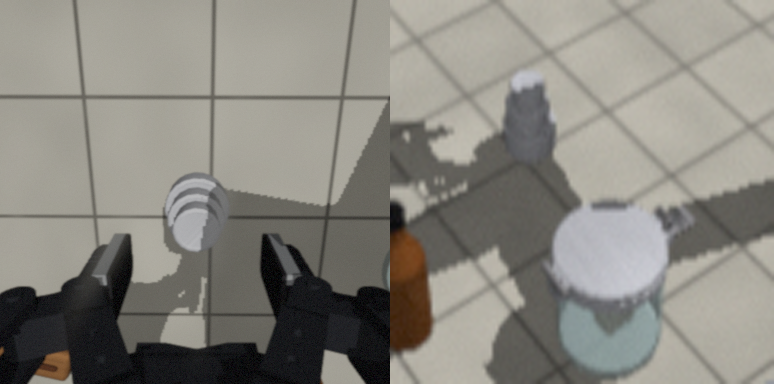

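The small tin sits on the column at about (482,-241), medium at (481,-241.5) and large at (480.5,-242). The lid is shut, so I'm handing in.

```bash
python3 -c "
from bench import *
print(job_done())"
```

```text
the job is handed in; nothing more can be done
None
```

I handed the job in at about 44 s. The jar holds all four soaps that were there (a, b, d and e; the small tin started bare), its lid is shut, and the three tins stand stacked on the sill.

- **Jar:** I pressed the latch, the lid popped open, and I dropped the soaps in one at a time. I then swung the lid over and pressed it down at the front. The press reached about 23 N at the stop, above the stated 5–10 N snap. After I backed away, the lid still looked shut in two later pictures, about 13 s apart. I never had a reading of the lid angle itself.
- **Tins:** I left the large tin where it stood and put the medium and small ones on it. The last measured centres agree to about 2 mm:

| Tin | x (mm) | y (mm) |
|---|---|---|
| Large | 480.5 | -242 |
| Medium | 481 | -241.5 |
| Small | 482 | -241 |

- **Checks that disagreed:** After the small tin went on, the circle fit on the partly hidden medium and large tins also gave some false circles 10–14 mm off. The medium's centre in the table is therefore from before that; the picture shows an upright, concentric column. The soaps piled up in the middle of the jar, with the top one at about 80 mm by rough estimate, below the 102 mm mouth.
- **Bystanders:** The robot never touched the other things on the sill, but I did not re-measure their positions at the end.

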